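# Snap a fresh cell into an open sensor node

### The job

Take the fresh battery cell from its tray and snap it into the spring-clip holder of the open sensor node, button end towards the two coax sockets, lying fully home in both clips; then let go. The holder is screwed down through slots, so feel where it sits and never press on it harder than about 15 N. Leave the things lying around alone.

Things in the scene. Friction and masses are not known exactly. Their poses are not given: they have to be found in the camera images.
- cell: Fresh cylindrical battery cell, 26 mm diameter, 65 mm long over all, 65 to 120 g, white sleeve, bare steel ends, both rims chamfered 2 mm at 45 degrees. Origin at its middle, on its axis; x runs along it towards the button end. It starts level in the tray, axis 30 mm above the desk, up to 2 mm off the tray's middle along x.
- button_end (a point): Outer face of the cell's button, on its axis, 32.5 mm from the cell's origin along its +x. The button is 10 mm wide, bevelled, and stands 1.5 mm proud (counted in the 65 mm); the other end is flat.
- tray: Fixed black cell tray, base 96 x 60 x 6 mm, origin under its centre on the desk, x along the cell. The cell lies in two V rests, 8 mm wide along x, centred at x = +-26 mm, up to 27 mm high and 20 mm out to each side; end walls 23 mm high at x = +-45 mm. Between the rests 44 mm are free for fingers, down to the base.
- node: Grey metal sensor node case, lid off, held fast to the desk by magnet feet: 140 (x) by 124 mm (y), open on top, walls 4 mm thick up to 30 mm above the desk, inner floor at 10 mm. Origin under its centre on the desk. Two coax sockets stick out 18 mm from its +x end. The cell holder stands along x in the middle; flat electronics, 4 mm high, lie by the long walls.
- bay (a point): Nominal middle of the seated cell, 31 mm above the desk; axes as the node's, the seated cell along x, button at +x. The black holder strip (21 mm wide, 114 mm long with its screw feet, top 16 mm above the desk) is screwed down through slots and stands firmly anywhere up to 7 mm off this point along +x or -x, not across. That shift is not measured: all points of the holder are given without it.
- jaws (a point): Middle of the clip mouths (without the shift), 7.6 mm above bay. Each end has two springy steel jaws, 10 mm wide along x, centred 26 mm from the holder's middle, bulging in to a gap of 21 mm at this height and flaring to 34 mm wide 7 mm higher. Between the two ends 42 mm are free for fingers, 47 mm out to each side, down to the case floor.
- plates (a point): Where the two rigid steel back plates begin to flare (without the shift), midway between them, at bay's height. They stand square to x, 18 mm wide, 68 mm apart from here down; above they flare outwards at 45 degrees, to 84 mm apart 8 mm higher. A cell too far along x meets a flare first and is pushed back along x.
- pad (a point): Top of the pad on which the seated cell rests (without the shift), 18 mm above the desk. A level, centred cell first meets the jaws with its axis about 16 mm above bay, takes 8 to 12 N of push in all to spread them, gives way with its axis about 10 mm above bay, is drawn down over the last 5 mm and is home when it lies on this pad, axis level with bay.
- lid: The node's grey lid lying on the desk, 140 x 124 x 8 mm, origin under its centre. Leave alone.
- preamp: Grey box-shaped preamplifier, 100 x 34 x 62 mm, origin under its centre. Leave alone.
- sensor: Small steel sensor puck, 25 mm diameter, 27 mm high, origin under its centre. Leave alone.
- driver: Screwdriver with black handle, 190 mm long, lying on the desk, origin on the desk under its middle, x towards its tip. Leave alone.

How it is judged:
On the way:
1. the cell is lifted clear of its tray (distance between cell and tray above 0.05 m and contact force between cell and tray below 0.01 N and contact force between cell and node below 0.01 N), for 0.1 s.
At the end, for the whole second after the job is handed in: The cell lies at rest in the holder, button end towards the sockets: its middle within 2 mm in height, 2.5 mm across and 10 mm along (the slots' play and the clips' clearance) of the bay point, its axis within 0.06 rad of the bay's (z of cell in the frame of bay between -0.002 and 0.002 m and y of cell in the frame of bay between -0.0025 and 0.0025 m and x of cell in the frame of bay between -0.01 and 0.01 m and angle between the x axis of cell and the x axis of bay, either way round below 0.06 rad and x of button_end in the frame of bay above 0.02 m and linear speed of cell below 0.01 m/s); the robot touches nothing.
It fails at once if the cell is forced: its contact forces with the node, pad, plates and clip jaws together exceed 28 N (the jaws' own squeeze is up to 20 N of it while they are spread, 4 N when the cell is home) (contact force between cell and node above 28 N).
It fails at once if the robot itself pushes on the node with more than 20 N (contact force between any of the fingers, the arm and node above 20 N).
It fails at once if the lid, preamplifier, sensor or screwdriver is moved by more than 15 mm (distance of any of lid, preamp, sensor, driver from where it was at the start of the episode above 0.015 m).
It also fails if it takes over 64 s, if anything falls off the work surface, if the arm or the gripper's body presses on something with over 40 N, if the wrist force passes 120 N, or if a joint passes its speed limit or range.

### The arm

A 6-joint arm with a two-finger parallel gripper is mounted at the origin on the work surface. World frame = base frame: x ahead of the robot, y to its left, z up, the work surface at z = 0. Lengths are in m, angles in rad, forces in N, time in s.
With the tool pointing down it reaches from about 0.35 to 1 m from the base axis. Payload 7.1 kg.
Tool frame: the origin (TCP) lies on the front face of the gripper's body, between the roots of the fingers; the fingertips stand 73 mm ahead of it and the grasp point (between the pads) lies 54 mm ahead of it (r.finger_overhang is the distance from the TCP to the fingertips, in m); z points along the fingers, y is the line along which they close (so a half turn about z gives the same grasp; the last joint's range is limited). The gripper opens to 85 mm and grips with 20 to 120 N. Pads are 22 mm wide; open, the fingers measure 114 mm over their backs; the gripper's body (76 mm by 85 mm) begins 54 mm behind the grasp point. The pads swing forward as they close: fully open they stand 13 mm farther back than shut.
Start: joints at [1.148, 0.423, 1.63, -0, 1.089, -0.019], TCP at [0.246, 0.575, 0.304] pointing down, gripper open.
Joint ranges: [-3, 3], [-0.9, 2.11], [0.09, 2.58], [-1.31, 4.45], [0.11, 2.69], [-2.54, 2.54]. Speed limits (rad/s): [2.39, 2.39, 3.01, 3.14, 3.14, 3.14].

### API

Orientations are given as a unit quaternion [x, y, z, w].
In Python, from bench import r, viewer gives the robot as it stands. The module is installed in compiled form; this text tells all that it offers.
- The arm moves only by the tool servo_tool, never from a script. Its argument "steps" is a list that holds one entry, the list of rows, each a list of 5 numbers: the shift along the tool's x, y, z in cm, then the turn about the tool's z in rad, then the opening, from 0 (shut) to 1 (fully open). In form: [[[x, y, z, roll, jaw], ...]]. A call has 1 to 8 rows; each row shifts and turns the commanded pose from where the row before left it, along the tool's axes as they then stand; what a row does not reach is not made up. A row lasts 1/12 s, in which the tool goes at most 41.7 mm and 7.16 degrees, less where a joint would pass 70% of its speed; a pose out of reach is approached as far as the arm can. A call is refused whole if a number of a shift passes 4.17 or a number of a turn 0.125, either way. A call with a gripper value outside its range is refused whole. The fingers move at their own pace and stop on an object; "squeeze" is the grip in N (left out, the last holds). Time passes only in rows, so rows that do not move let the fingers close. It gives the time, the measured TCP pose, the force, the opening and the grip force at its end, in the units of the state.
- r.get_obs(): the state, without advancing time (a new reading comes with each control period).
- viewer.grab_frame(name): name is "side" or "top" or "wrist"; returns the picture (384x512x3 uint8, red, green, blue); there is no depth.
- viewer.camera_params(name): a dict with "fx", "fy", "cx", "cy" (pixels), "camera_from_world" (4x4, takes a point from world to camera coordinates); the wrist camera has in their place "T_tool_cam" (4x4, takes a point from camera to tool coordinates, whose origin is the TCP and whose axes are the flange's). Camera axes: x right, y down, z forward; pixel columns grow to the right and rows downward; lengths in m; the calibration is good to about 2 mm. A picture is of the moment at which its call begins: read the wrist's pose just before it. camera_params takes no time and is no camera call.
- r.hand_in(): hands the job in; it is judged then, once.
The state is a dict: "clock": time; "qpos": joint angles; "qd": joint speeds; "joint_torque": joint torques, N m; "position": TCP position; "orientation": TCP orientation; "contact_force": force on the tool from outside, world axes, zero at the start; "wrist_torque": the same for the moment, N m; "finger_gap": opening from 0.0 (shut) to 1.0 (fully open); "finger_force": force on a finger pad.
Only numpy, scipy, OpenCV 4.12 (cv2) and the standard library are available. Lean on these libraries where they do the work, as an engineer would, in place of code of your own. Each camera call takes 0.05 s, during which the arm holds its last target. There are 200 camera calls.

## Working session

There is one attempt and no reset: what is moved stays moved. The work goes in short steps, Python scripts to look and compute and a tool call to move; the robot and the scene stay as the last step left them, time stands still between calls to the robot, and variables do not carry over. Pictures are saved under pics/ and viewed, at most 10 in all, crops included, and the job is handed in when it is done.

Besides the shell and the picture viewer there is one more tool, called by a JSON object that holds its "op" and its "data". servo_tool: Moves the arm, as the interface text tells. Its arguments: {"type":"object","properties":{"steps":{"type":"array"},"squeeze":{"type":"number"}},"required":["steps"]}

```bash
mkdir -p pics; python3 - <<'E'
from bench import r, viewer
import cv2, numpy as np
a=viewer.grab_frame("top");b=viewer.grab_frame("side")
cv2.imwrite("pics/top.png",a[:,:,::-1]);cv2.imwrite("pics/side.png",b[:,:,::-1])
np.save("top.npy",a)
o=r.get_obs();print(o["clock"],o["position"],o["orientation"],o["contact_force"])
for n in("top","side","wrist"):print(n,viewer.camera_params(n))
E
```

```text
0.1 [0.24537684 0.57437492 0.30320377] [ 2.00521567e-01  9.79689029e-01 -6.96495877e-04 -1.51337821e-04] [-1.38375303 -0.42572151 -0.59115904]
top {'fx': 473.4984074194616, 'fy': 473.4984074194616, 'cx': 251.57598382789732, 'cy': 196.1061998502293, 'camera_from_world': array([[ 0.0110685 , -0.9999321 ,  0.00364556,  0.01822299],
       [-0.99726709, -0.01130519, -0.07301051,  0.65071636],
       [ 0.07304676, -0.00282748, -0.99732451,  1.61615357],
       [ 0.        ,  0.        ,  0.        ,  1.        ]])}
side {'fx': 456.6321924355078, 'fy': 456.6321924355078, 'cx': 252.96505694260534, 'cy': 193.0460969725397, 'camera_from_world': array([[ 0.69522505, -0.71850682, -0.02025054, -0.44431038],
       [-0.46427338, -0.42736526, -0.7757636 ,  0.332022  ],
       [ 0.54873706,  0.54873207, -0.63069862,  1.00330381],
       [ 0.        ,  0.        ,  0.        ,  1.        ]])}
wrist {'fx': 287.935928360926, 'fy': 287.935928360926, 'cx': 255.87067097884508, 'cy': 197.44759857825355, 'T_tool_cam': array([[-3.41531539e-04, -9.66378261e-01, -2.57124368e-01,
         6.61705950e-02],
       [ 9.99999941e-01, -3.42401743e-04, -4.13882130e-05,
        -2.05957731e-04],
       [-4.80431625e-05, -2.57124367e-01,  9.66378320e-01,
        -6.94716700e-02],
       [ 0.00000000e+00,  0.00000000e+00,  0.00000000e+00,
         1.00000000e+00]])}
```

View pics/top.png

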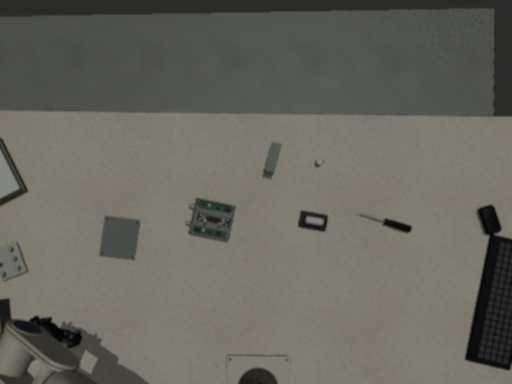

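View pics/side.png

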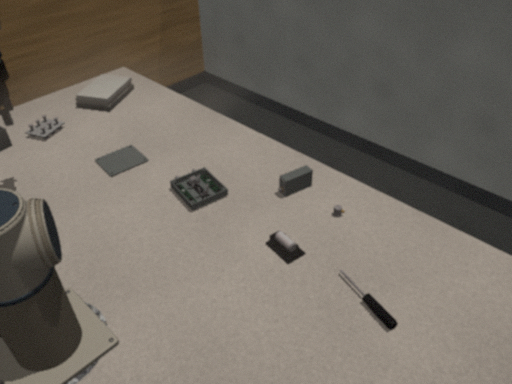

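Top view: the node is at about (212,219), with its sockets on the left (x≈188, so node +x ≈ world +y). The tray and white cell are at (313,220), lying roughly along the image x axis. The lid, preamp, puck and driver are all well clear.

```bash
cat > h.py <<'E'
from bench import r, viewer
import cv2, numpy as np
from scipy.spatial.transform import Rotation as R
def cam(name,o=None):
    p=viewer.camera_params(name);K=np.array([[p["fx"],0,p["cx"]],[0,p["fy"],p["cy"]],[0,0,1]])
    if name=="wrist":
        T=np.eye(4);T[:3,:3]=R.from_quat(o["orientation"]).as_matrix();T[:3,3]=o["position"]
        return K,T@p["T_tool_cam"]
    return K,np.linalg.inv(p["camera_from_world"])
def cast(K,T,uv,z):
    uv=np.atleast_2d(np.asarray(uv,float))
    d=np.c_[uv,np.ones(len(uv))]@np.linalg.inv(K).T@T[:3,:3].T
    return T[:3,3]+d*((z-T[2,3])/d[:,2])[:,None]
def proj(K,T,P):
    P=np.atleast_2d(P);c=(P-T[:3,3])@T[:3,:3];q=c@K.T;return q[:,:2]/q[:,2:]
def yaw(o):
    m=R.from_quat(o["orientation"]).as_matrix();return np.arctan2(m[1,0],m[0,0])
E
python3 - <<'E'
from h import *
a=np.load("top.npy");K,T=cam("top")
g=cv2.cvtColor(a,cv2.COLOR_RGB2GRAY)
def rect(mask,box,z,n):
    m=np.zeros_like(g);u0,v0,u1,v1=box;m[v0:v1,u0:u1]=mask[v0:v1,u0:u1]
    c=max(cv2.findContours(m,0,1)[0],key=cv2.contourArea)
    pts=cast(K,T,c[:,0,:],z)[:,:2].astype(np.float32);print(n,cv2.minAreaRect(pts))
rect((g<70).astype(np.uint8)*255,(290,200,335,240),.006,"tray")
rect((g>150).astype(np.uint8)*255,(303,212,326,230),.03,"cell")
print(g[219,300:328],g[205:235,255])
m=(g<125).astype(np.uint8)*255
m=cv2.morphologyEx(m,cv2.MORPH_OPEN,np.ones((7,7)))
rect(m,(180,190,245,250),.03,"node")
print(yaw(r.get_obs()),r.get_obs()["position"])
big=cv2.resize(a[185:255,175:340],None,fx=4.8,fy=4.8,interpolation=2);cv2.imwrite("pics/c.png",big[:,:,::-1])
E
```

```text
tray ((0.5684730410575867, -0.18880894780158997), (0.09619682282209396, 0.05740194767713547), 81.18474578857422)Traceback (most recent call last):
  File "<stdin>", line 9, in <module>
  File "<stdin>", line 6, in rect
ValueError: max() iterable argument is empty
```

```bash
python3 - <<'E'
from h import *
a=np.load("top.npy");K,T=cam("top")
g=cv2.cvtColor(a,cv2.COLOR_RGB2GRAY)
def rect(mask,box,z,n):
    m=np.zeros_like(g);u0,v0,u1,v1=box;m[v0:v1,u0:u1]=mask[v0:v1,u0:u1]
    c=max(cv2.findContours(m,0,1)[0],key=cv2.contourArea)
    pts=cast(K,T,c[:,0,:],z)[:,:2].astype(np.float32);print(n,cv2.minAreaRect(pts))
rect((g>110).astype(np.uint8)*255,(303,212,326,230),.03,"cell")
print(g[219,300:328])
m=(g<120).astype(np.uint8)*255
m=cv2.morphologyEx(cv2.morphologyEx(m,cv2.MORPH_CLOSE,np.ones((5,5))),cv2.MORPH_OPEN,np.ones((13,13)))
rect(m,(180,190,245,250),.03,"node")
print(yaw(r.get_obs()),r.get_obs()["position"])
big=cv2.resize(a[185:255,175:340],None,fx=4.8,fy=4.8,interpolation=2);cv2.imwrite("pics/c.png",big[:,:,::-1])
E
```

```text
cell ((0.5695229172706604, -0.19168108701705933), (0.05303676053881645, 0.01640639454126358), 81.17323303222656)
[ 33  30  30  28  36  67 103 124 131 132 131 131 131 130 130 128 127 126
 123 120 117 110  93  69  43  27  36  77]
node ((0.5751591324806213, 0.14865098893642426), (0.16147497296333313, 0.19584903120994568), 0.6297200918197632)
2.737811993611207 [0.24537684 0.57437492 0.30320377]
```

View pics/c.png

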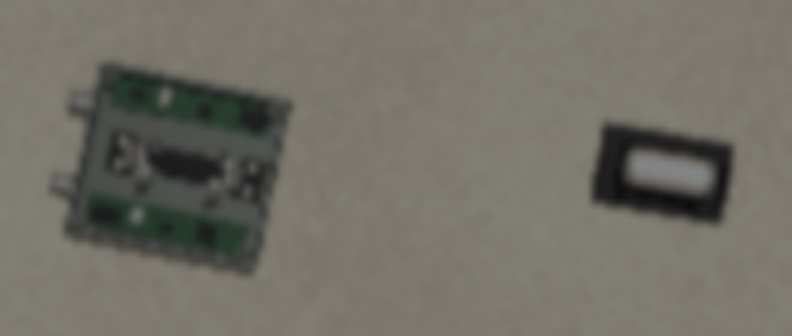

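Now I'll turn to the node's yaw, then go above the node for a close look.

{"op": "servo_tool", "data": {"steps": [[[0,0,0,0.122,1],[0,0,0,0.122,1],[0,0,0,0.122,1],[0,0,0,0.122,1],[0,0,0,0.122,1],[0,0,0,0.122,1],[0,0,0,0.122,1],[0,0,0,0.122,1]]]}}

```text
clock: 0.77
position: [0.2454, 0.5745, 0.3034]
orientation: [0.639, 0.769, -0.0, 0.0]
contact_force: [-0.5, 0.6, 0.0]
finger_gap: 0.996
finger_force: 0.0
```

{"op": "servo_tool", "data": {"steps": [[[0,0,0,0.122,1],[0,0,0,0.122,1],[0,0,0,0.122,1],[-2.4,2.66,0,0,1],[-2.4,2.66,0,0,1],[-2.4,2.66,0,0,1],[-2.4,2.66,0,0,1],[-2.4,2.66,0,0,1]]]}}

```text
clock: 1.43
position: [0.3561, 0.4319, 0.3036]
orientation: [0.766, 0.643, -0.0, 0.0]
contact_force: [0.3, 0.3, -0.5]
finger_gap: 0.999
finger_force: 0.0
```

{"op": "servo_tool", "data": {"steps": [[[-2.4,2.66,0,0,1],[-2.4,2.66,0,0,1],[-2.4,2.66,0,0,1],[-2.4,2.66,0,0,1],[-2.4,2.66,0,0,1],[-2.4,2.66,0,0,1],[-2.4,2.66,0,0,1],[-2.4,2.66,0,0,1]]]}}

```text
clock: 2.1
position: [0.5324, 0.2056, 0.3037]
orientation: [0.766, 0.643, -0.0, -0.0]
contact_force: [0.3, 0.6, 0.7]
finger_gap: 1.0
finger_force: 0.0
```

{"op": "servo_tool", "data": {"steps": [[[-2.4,2.66,0,0,1],[-2.4,2.66,0,0,1],[0,0,0,0,1],[0,0,0,0,1]]]}}

```text
clock: 2.43
position: [0.5764, 0.1492, 0.3034]
orientation: [0.767, 0.641, -0.0, -0.0]
contact_force: [-0.3, 0.7, -0.4]
finger_gap: 1.002
finger_force: 0.0
```

```bash
python3 - <<'E'
from h import *
o=r.get_obs();a=viewer.grab_frame("wrist")
print(o["clock"],o["position"],np.degrees(yaw(o)),o["contact_force"],o["qpos"])
np.savez("w1.npz",a=a,p=o["position"],q=o["orientation"])
cv2.imwrite("pics/w1.png",cv2.resize(a,(768,576))[:,:,::-1])
E
```

```text
2.4333 [0.57640498 0.14916648 0.30339783] 79.78252490520175 [-0.33860796  0.70535514 -0.41553825] [2.33200322e-01 3.80837642e-01 1.69737492e+00 1.30222302e-04
 1.06414394e+00 4.11465744e-01]
```

View pics/w1.png

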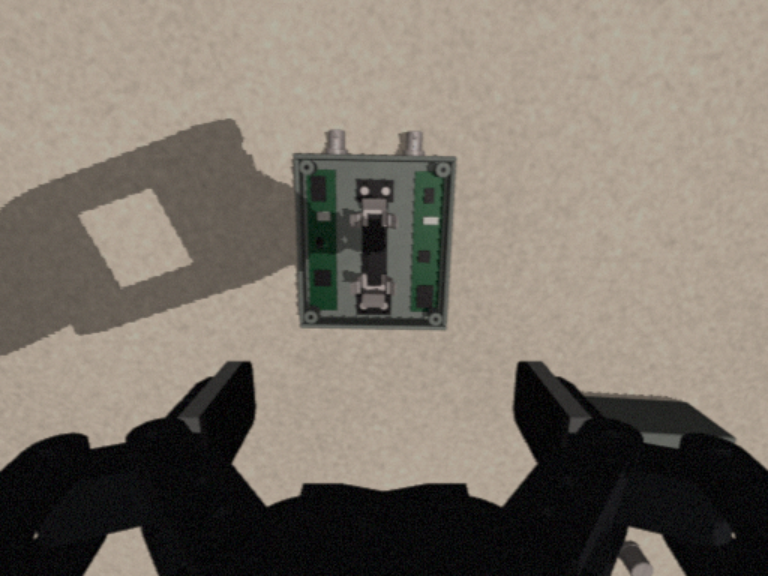

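The node fills the view, with the sockets at the top (335,140),(412,142). Its rim corners are about (294,155),(456,157),(446,328),(300,327). The black holder strip runs from v≈179 to v≈314 at u≈375.

```bash
python3 - <<'E'
from h import *
d=np.load("w1.npz");o=dict(position=d["p"],orientation=d["q"]);K,T=cam("wrist",o);a=d["a"]
c=cast(K,T,np.array([[294,155],[456,157],[446,328],[300,327]])/1.5,.03)
print(c);ctr=c.mean(0);e=(c[0]+c[1]-c[2]-c[3])/2;print("ctr",ctr,"len",np.linalg.norm(e),np.linalg.norm(c[0]-c[1]),np.linalg.norm(c[3]-c[2]),"yaw",np.degrees(np.arctan2(e[1],e[0])))
u=np.array([e[0],e[1],0])/np.hypot(e[0],e[1])
h=cast(K,T,np.array([[375,179],[374,314]])/1.5,.016)
print("holder ends along",(h-ctr)@u,"across",(h-ctr)@np.array([-u[1],u[0],0]))
cv2.imwrite("pics/w1c.png",cv2.resize(a[95:225,185:315],(780,600),interpolation=2)[:,:,::-1]) if 0 else cv2.imwrite("pics/w1c.png",cv2.resize(a[98:223,190:310],(576,600),interpolation=2)[:,:,::-1])
E
```

```text
[[0.52286733 0.2441886  0.03      ]
 [0.64314945 0.2209846  0.03      ]
 [0.61644625 0.08703039 0.03      ]
 [0.49615375 0.1095365  0.03      ]]
ctr [0.56965419 0.16543502 0.03      ] len 0.13693310229506353 0.12249984973058237 0.1223797815622378 yaw 78.75253302503307
holder ends along [ 0.05172165 -0.06098951] across [ 0.00011213 -0.00041554]
```

View pics/w1c.png

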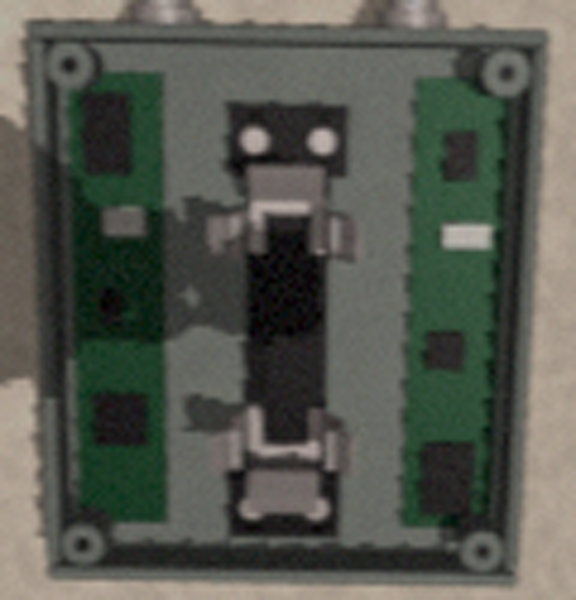

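The crop shows the holder strip from (289,102) to (285,535), and rim corners at (27,24),(546,32),(518,580),(48,578).

```bash
python3 - <<'E'
from h import *
d=np.load("w1.npz");o=dict(position=d["p"],orientation=d["q"]);K,T=cam("wrist",o)
f=lambda q,z:cast(K,T,np.array(q)/4.8+[190-.4,98-.4],z)
c=f([[27,23],[547,31],[518,581],[47,579]],.03);ctr=c.mean(0);e=(c[0]+c[1]-c[2]-c[3])/2
print(c[:,:2],"ctr",ctr,np.linalg.norm(e),"yaw",np.degrees(np.arctan2(e[1],e[0])),np.degrees(yaw(o)))
w=(c[1]+c[2]-c[0]-c[3]);print("yaw2",np.degrees(np.arctan2(w[1],w[0]))+90)
u=np.array([e[0],e[1],0])/np.hypot(e[0],e[1])
h=f([[289,102],[285,537]],.016);print("holder mid",h.mean(0),(h-ctr)@u,(h-ctr)@np.array([-u[1],u[0],0]))
# plate top edges? inner plate edges bright line at crop v 200-212 / 448-455, z~.031-.039
g=f([[281,212],[284,450]],.039);print("plates@.039",(g-ctr)@u)
print("goto cell tool shift", [ (np.array([.569,-.19,0])-o["position"])@R.from_quat(o["orientation"]).as_matrix()*100])
E
```

```text
[[0.52223699 0.24533475]
 [0.64274577 0.22172546]
 [0.61667766 0.08702255]
 [0.49533239 0.10938057]] ctr [0.5692482  0.16586583 0.03      ] 0.13789612817169306 yaw 78.92611664054975 79.78252490520175
yaw2 79.23859181807028
holder mid [0.56859088 0.16110158 0.016     ] [ 0.05193134 -0.06153493] [-0.00029138 -0.00024864]
plates@.039 [ 0.0265714  -0.03167381]
goto cell tool shift [array([-33.50403099,   5.31017255,  30.34257376])]
```

{"op": "servo_tool", "data": {"steps": [[[-3.7,0.6,0.9,0,1],[-3.7,0.6,0.9,0,1],[-3.7,0.6,0.9,0,1],[-3.7,0.6,0.9,0,1],[-3.7,0.6,0.9,0,1],[-3.7,0.6,0.9,0,1],[-3.7,0.6,0.9,0,1],[-3.7,0.6,0.9,0,1]]]}}

```text
clock: 3.15
position: [0.571, -0.149, 0.2315]
orientation: [0.766, 0.643, -0.0, -0.0]
contact_force: [0.8, 0.7, 0.9]
finger_gap: 0.998
finger_force: 0.0
```

{"op": "servo_tool", "data": {"steps": [[[-3.7,0.5,0.9,-0.025,1],[0,0,0,0,1],[0,0,0,0,1],[0,0,0,0,1]]]}}

```text
clock: 3.48
position: [0.5697, -0.1851, 0.2228]
orientation: [0.758, 0.652, -0.0, -0.001]
contact_force: [1.1, 0.4, 0.5]
finger_gap: 0.998
finger_force: 0.0
```

```bash
python3 - <<'E'
from h import *
o=r.get_obs();a=viewer.grab_frame("wrist")
print(o["clock"],o["position"],np.degrees(yaw(o)),o["contact_force"],o["qpos"])
np.savez("w2.npz",a=a,p=o["position"],q=o["orientation"])
K,T=cam("wrist",o);c=proj(K,T,[[.569,-.19,.03]])[0].astype(int);print(c)
v0,u0=c[1]-75,c[0]-95;print(u0,v0)
cv2.imwrite("pics/w2.png",cv2.resize(a[v0:v0+150,u0:u0+190],(760,600),interpolation=2)[:,:,::-1])
E
```

```text
3.4833 [ 0.56974963 -0.18509142  0.22275052] 81.42881772093197 [1.14413055 0.3946359  0.4615601 ] [-3.34125311e-01  4.87613717e-01  1.74377123e+00  4.98542597e-04
  9.11180497e-01 -1.84835915e-01]
[257 197]
162 122
```

View pics/w2.png

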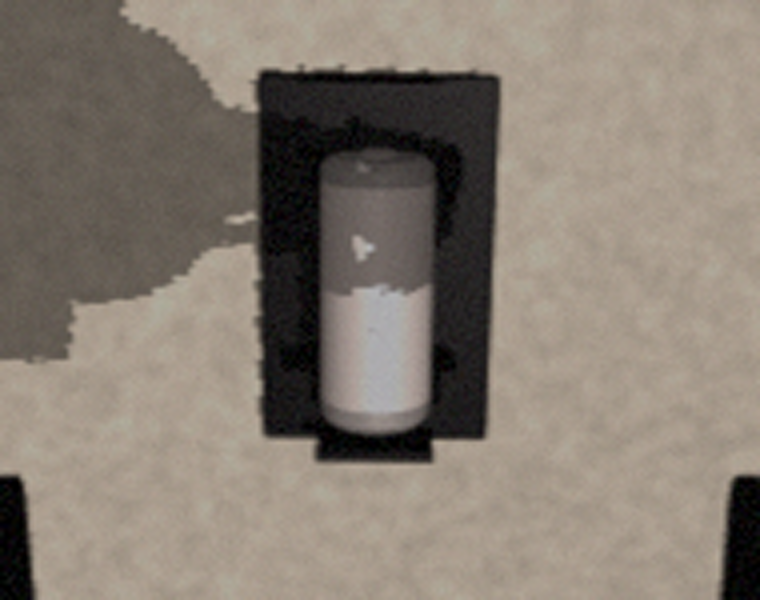

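The cell stands at crop u≈320–434, v≈150–433, lying along the tool's x. It isn't clear which end has the button, so I'll move the camera outwards and look at the upper end more obliquely.

{"op": "servo_tool", "data": {"steps": [[[4,0,0,0,1],[4,0,0,0,1],[0,0,0,0,1],[0,0,0,0,1]]]}}

```text
clock: 3.87
position: [0.5822, -0.1036, 0.2234]
orientation: [0.756, 0.654, 0.0, 0.0]
contact_force: [0.6, -1.2, -0.2]
finger_gap: 0.998
finger_force: 0.0
```

```bash
cat > v.py <<'E'
from h import *
o=r.get_obs();a=viewer.grab_frame("wrist");np.savez("w3.npz",a=a,p=o["position"],q=o["orientation"])
def crop(a,c,w):
    c=np.round(c).astype(int);s=a[c[1]-w:c[1]+w,c[0]-w:c[0]+w].astype(float)
    return cv2.resize(np.clip(255*(s/255)**.6,0,255).astype(np.uint8),(380,380),interpolation=2)
ax=np.array([.153,.988,0])
C=np.array([.569,-.19,.03]);E=C+.0325*ax
K,T=cam("wrist",o);i3=crop(a,proj(K,T,E)[0],28)
d=np.load("w2.npz");o2=dict(position=d["p"],orientation=d["q"]);K,T=cam("wrist",o2);i2=crop(d["a"],proj(K,T,E)[0],25)
cv2.imwrite("pics/w3.png",np.hstack([i2,i3])[:,:,::-1])
E
python3 v.py
```

```text
(no output)
```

View pics/w3.png

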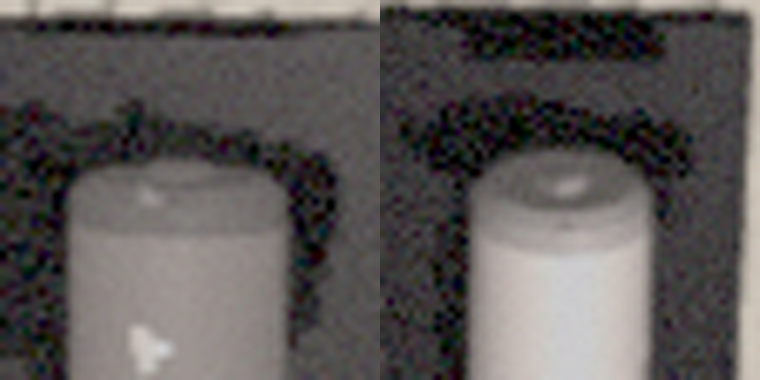

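The upper end shows a bright spot in a disc, which isn't conclusive. I'll look at the other end for comparison.

{"op": "servo_tool", "data": {"steps": [[[-3.6,0,0,0,1],[-3.6,0,0,0,1],[-3.6,0,0,0,1],[-3.6,0,0,0,1],[-3.6,0,0,0,1],[-3.6,0,0,0,1],[-3.6,0,0,0,1],[0,0,0,0,1]]]}}

```text
clock: 4.58
position: [0.5431, -0.3628, 0.2236]
orientation: [0.76, 0.65, -0.0, 0.002]
contact_force: [1.3, 0.7, -0.1]
finger_gap: 1.003
finger_force: 0.0
```

{"op": "servo_tool", "data": {"steps": [[[0,0,0,0,1],[0,0,0,0,1]]]}}

```text
clock: 4.75
position: [0.5438, -0.3564, 0.2228]
orientation: [0.758, 0.652, -0.0, -0.0]
contact_force: [0.6, 0.3, 0.1]
finger_gap: 0.999
finger_force: 0.0
```

```bash
cat > v2.py <<'E'
from h import *
o=r.get_obs();a=viewer.grab_frame("wrist");np.savez("w4.npz",a=a,p=o["position"],q=o["orientation"])
ax=np.array([.153,.988,0]);C=np.array([.569,-.19,.03]);ims=[]
for n,s in(("w3",1),("w4",-1)):
    d=np.load(n+".npz");oo=dict(position=d["p"],orientation=d["q"]);K,T=cam("wrist",oo)
    c=proj(K,T,C+s*.0325*ax)[0];print(n,c,np.degrees(yaw(oo)),oo["position"])
    c=np.round(c).astype(int);A=np.pad(d["a"],((30,30),(30,30),(0,0)))
    p=A[c[1]+30-18:c[1]+30+18,c[0]+30-24:c[0]+30+24].astype(float);p=np.clip(255*(p/p.max())**.8,0,255).astype(np.uint8)
    ims.append(cv2.resize(p if s>0 else p,(780,290),interpolation=0))
cv2.imwrite("pics/w4.png",np.vstack(ims)[:,:,::-1])
E
python3 v2.py
```

```text
w3 [256.7920111  246.23128447] 81.73222515691367 [ 0.58221403 -0.10358858  0.22342319]
w4 [257.29267354  31.26187917] 81.34701768842588 [ 0.5437859  -0.35642054  0.22281519]
```

View pics/w4.png

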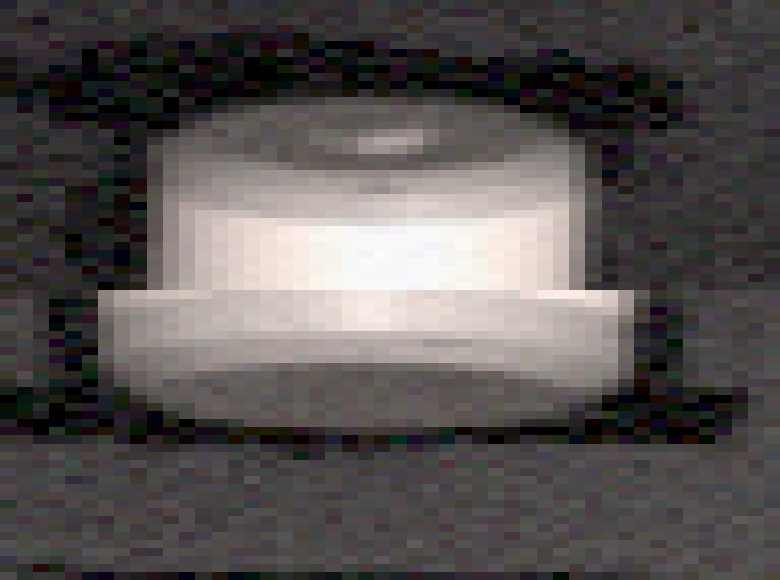

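The +y end shows a button with its bright bevel, and the −y end is plain and flat. So the button already points the right way. Next I'll work out the grasp position.

```bash
python3 - <<'E'
from h import *
d=np.load("w2.npz");o=dict(position=d["p"],orientation=d["q"]);K,T=cam("wrist",o)
f=lambda q,z:cast(K,T,np.array(q)/4+[162-.4,122-.4],z)
t=f([[378,150]],.03)[0];b=f([[376,433]],.038)[0];m=(t+b)/2;print(t,b,"mid",m,np.linalg.norm((t-b)[:2]))
e=f([[320,250],[434,250],[321,400],[431,400]],.03);print("w",np.linalg.norm(e[0]-e[1]),np.linalg.norm(e[2]-e[3]))
ax=(e[0]+e[1]-e[2]-e[3]);print("axis",np.degrees(np.arctan2(ax[1],ax[0])))
tr=f([[262,73],[497,76],[266,437],[485,437]],.006);print("tray",tr.mean(0),np.degrees(np.arctan2(*(tr[0]+tr[1]-tr[2]-tr[3])[[1,0]])),np.degrees(np.arctan2(*(tr[1]+tr[3]-tr[0]-tr[2])[[1,0]])))
p=r.get_obs();print("shift",(m-p["position"])@R.from_quat(p["orientation"]).as_matrix()*100)
E
```

```text
[ 0.57319552 -0.15378347  0.03      ] [ 0.56296014 -0.21858265  0.038     ] mid [ 0.56807783 -0.18618306  0.034     ] 0.06560257287295714
w 0.026539953257497206 0.026519965103447302
axis 81.03451701589485
tray [ 0.56822764 -0.18535845  0.006     ] 80.79111817248192 -8.91025547667376
shift [17.11510015 -0.14324695 18.88988716]
```

{"op": "servo_tool", "data": {"steps": [[[3.42,0,0,0.006,1],[3.42,-0.1,0,0,1],[3.42,0,0,0,1],[3.42,0,0,0,1],[3.42,0,0,0,1],[0,0,3,0,1],[0,0,3,0,1],[0,0,3,0,1]]], "squeeze": 35}}

```text
clock: 5.47
position: [0.5703, -0.1848, 0.133]
orientation: [0.759, 0.651, 0.001, 0.001]
contact_force: [-0.9, 0.1, -0.0]
finger_gap: 0.998
finger_force: 0.0
```

{"op": "servo_tool", "data": {"steps": [[[0,0,1.5,0,1],[0,0,1.5,0,1],[0,0,1.5,0,0.8],[0,0,0,0,0.6],[0,0,0,0,0.45],[0,0,0,0,0.4]]]}}

```text
clock: 5.97
position: [0.5701, -0.1867, 0.0887]
orientation: [0.76, 0.65, 0.0, 0.0]
contact_force: [0.5, -1.0, -0.2]
finger_gap: 0.451
finger_force: 0.0
```

{"op": "servo_tool", "data": {"steps": [[[0,-0.15,0,0,0.36],[0,0,0,0,0.33],[0,0,0,0,0.31],[0,0,0,0,0.3]]], "squeeze": 20}}

```text
clock: 6.3
position: [0.5689, -0.1873, 0.0889]
orientation: [0.76, 0.65, 0.001, 0.001]
contact_force: [1.1, 0.7, 4.1]
finger_gap: 0.3
finger_force: 5.6
```

{"op": "servo_tool", "data": {"steps": [[[0,0,0,0,0.2],[0,0,0,0,0.1],[0,0,0,0,0]]], "squeeze": 40}}

```text
clock: 6.55
position: [0.5689, -0.1873, 0.089]
orientation: [0.76, 0.65, 0.001, 0.001]
contact_force: [-0.1, 1.4, 5.9]
finger_gap: 0.288
finger_force: 38.8
```

{"op": "servo_tool", "data": {"steps": [[[0,0,-1,0,0],[0,0,-2.5,0,0],[0,0,-3.5,0,0],[0,0,-3.5,0,0],[0,0,-2.5,0,0],[0,0,0,0,0],[0,0,0,0,0],[0,0,0,0,0]]]}}

```text
clock: 7.22
position: [0.5674, -0.1869, 0.2175]
orientation: [0.76, 0.65, -0.0, -0.001]
contact_force: [-0.1, 0.4, -1.5]
finger_gap: 0.292
finger_force: 39.4
```

```bash
python3 - <<'E'
from h import *
o=r.get_obs();a=viewer.grab_frame("wrist")
print(o["clock"],o["position"],np.degrees(yaw(o)),o["contact_force"],o["wrist_torque"],o["finger_gap"],o["finger_force"])
np.savez("w5.npz",a=a,p=o["position"],q=o["orientation"])
K,T=cam("wrist",o);c=np.round(proj(K,T,o["position"]+[0,0,-.058])[0]).astype(int);print(c)
u0,v0=c[0]-95,min(c[1]-75,384-150);print(u0,v0)
p=a[v0:v0+150,u0:u0+190].astype(float)
cv2.imwrite("pics/w5.png",cv2.resize(np.clip(255*(p/255)**.6,0,255).astype(np.uint8),(760,600),interpolation=2)[:,:,::-1])
E
```

```text
7.2167 [ 0.5674105 -0.1869447  0.2175052] 81.0573070580801 [-0.12574634  0.36153724 -1.50486806] [-0.01001728  0.00726783 -0.0143352 ] 0.29210359842566286 39.37551498413086
[258 260]
163 185
```

View pics/w5.png

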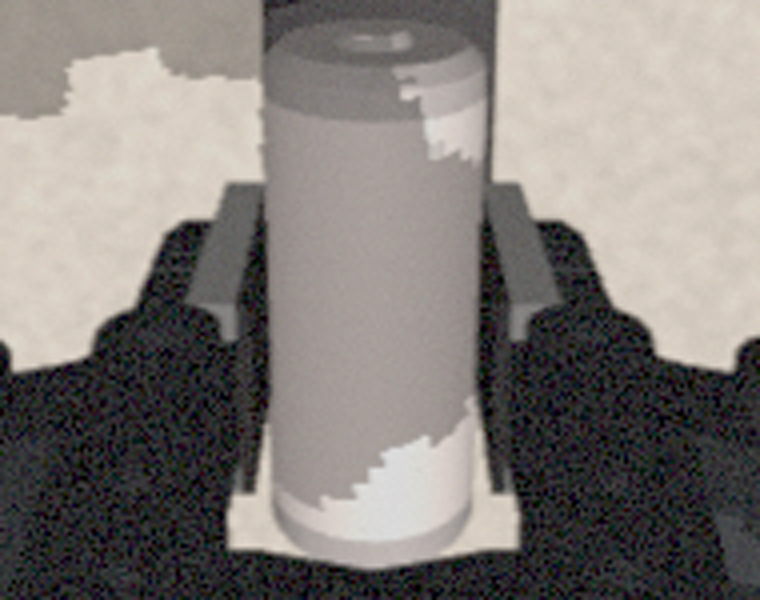

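The cell is held level and centred between the pads. The button face is at about (375,42) and the lower rim at v≈565 in the crop. Next I'll work out the move to above the holder.

```bash
python3 - <<'E'
from h import *
d=np.load("w5.npz");o=dict(position=d["p"],orientation=d["q"]);K,T=cam("wrist",o);M=R.from_quat(d["q"]).as_matrix()
f=lambda q,z:cast(K,T,np.array(q)/4+[163-.4,185-.4],z)
za=d["p"][2]-.059
b=(f([[375,42]],za)[0]-d["p"])@M*1000;l=(f([[375,565]],za+.009)[0]-d["p"])@M*1000
print("tool frame mm: button",b,"low",l,"mid",b[0]-32.5,l[0]+32.5)
H=np.array([.5686,.1611,0]);y=np.radians(79.15);off=0.001*((b[0]-32.5)+(l[0]+32.5))/2
t=H-off*np.array([np.cos(y),np.sin(y),0]);print("off",off,"TCP target",t,"shift cm",(t-d["p"])@M*100,"roll",np.radians(np.degrees(yaw(o))-79.15))
E
```

```text
tool frame mm: button [32.14066359 -0.81223867 59.00584627] low [-31.39824574  -0.8034452   49.99626281] mid -0.35933641468568567 1.1017542631356392
off 0.00037120892422497676 TCP target [0.56853012 0.16073543 0.        ] shift cm [34.35951234 -5.26811856 21.76196604] roll 0.03328878801002434
```

{"op": "servo_tool", "data": {"steps": [[[2.5,-0.5,0,0,0],[3.7,-0.6,0,0,0],[3.7,-0.6,0,0,0],[3.7,-0.6,0,0,0],[3.7,-0.5,0,0,0],[3.7,-0.5,0,0,0],[3.7,-0.5,0,0,0],[3.7,-0.5,0,0,0]]]}}

```text
clock: 7.93
position: [0.5686, 0.1017, 0.216]
orientation: [0.76, 0.65, -0.002, -0.001]
contact_force: [1.3, -0.4, 0.2]
finger_gap: 0.284
finger_force: 39.4
```

{"op": "servo_tool", "data": {"steps": [[[3.4,-0.5,0,0,0],[2.5,-0.4,0,0.033,0],[0,0,2.5,0,0],[0,0,3,0,0],[0,0,2.5,0,0],[0,0,1.2,0,0],[0,0,0,0,0],[0,0,0,0,0]]]}}

```text
clock: 8.6
position: [0.5695, 0.1595, 0.1249]
orientation: [0.771, 0.637, -0.001, -0.001]
contact_force: [0.0, 0.1, -0.5]
finger_gap: 0.289
finger_force: 39.4
```

```bash
python3 - <<'E'
from h import *
o=r.get_obs();a=viewer.grab_frame("wrist")
print(o["clock"],o["position"],np.degrees(yaw(o)),o["contact_force"],o["wrist_torque"],o["finger_gap"],o["finger_force"])
np.savez("w6.npz",a=a,p=o["position"],q=o["orientation"])
K,T=cam("wrist",o);c=np.array([258,225]);u0,v0=163,80
p=a[v0:v0+140,u0:u0+187].astype(float)
cv2.imwrite("pics/w6.png",cv2.resize(np.clip(255*(p/255)**.6,0,255).astype(np.uint8),(748,560),interpolation=2)[:,:,::-1])
print("shift to target",(np.array([.5685,.1607,.12])-o["position"])@R.from_quat(o["orientation"]).as_matrix()*100)
E
```

```text
8.6 [0.56953322 0.15949816 0.12489388] 79.15417680344322 [ 0.00561316  0.05237184 -0.45441756] [-0.01316268  0.05233444  0.01053509] 0.2891365726929753 39.41058039665222
shift to target [ 0.09918333 -0.12286267  0.48957925]
```

View pics/w6.png

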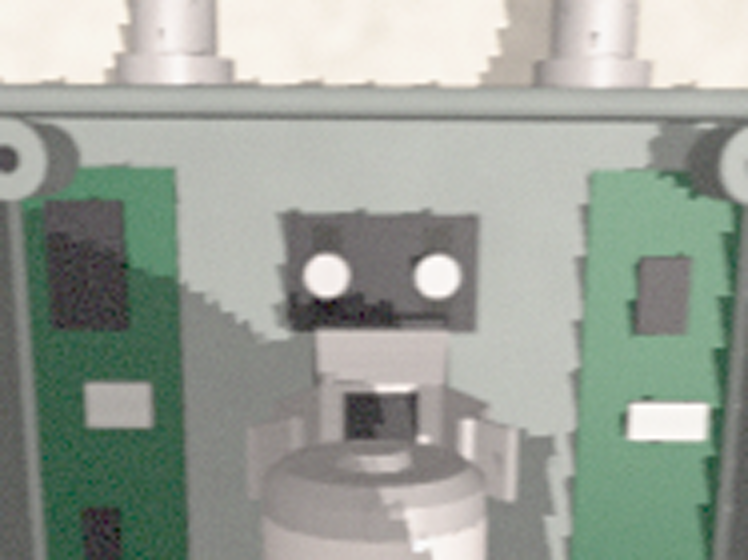

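The +x end of the holder shows beyond the button. The strip end is at v≈212 (u 281–479), the flare runs from v≈330 (top) to 383 (kink), the jaws span u 248–520, and the button face centre is at about (375,457).

```bash
python3 - <<'E'
from h import *
d=np.load("w6.npz");o=dict(position=d["p"],orientation=d["q"]);K,T=cam("wrist",o);M=R.from_quat(d["q"]).as_matrix()
f=lambda q,z:((cast(K,T,[np.array(q)/4+[163-.4,80-.4]],z)[0]-d["p"])@M*1000).round(1)[:2]
print("button",f((375,457),d["p"][2]-.059))
print("strip end -57",f((380,212),.016)-[57,0],"flare top -42",f((381.5,330),.039)-[42,0],"kink -34",f((381.5,383),.031)-[34,0],"jaw mid",f((384,455),.045))
print("screw heads",f((327,275),.018),f((437,275),.018))
print("case wall outer +x end",f((375,88),.03)-[70,0])
E
```

```text
button [32.7 -0.8]
strip end -57 [ 1.2 -0.1] flare top -42 [1.6 0.1] kink -34 [0.8 0.1] jaw mid [27.7  0.4]
screw heads [49.  -8.1] [49.   8.6]
case wall outer +x end [ 5.2 -0.8]
```

{"op": "servo_tool", "data": {"steps": [[[0.1,0.08,0,0,0],[0,0,0.6,0,0],[0,0,0.6,0,0],[0,0,0.3,0,0],[0,0,0,0,0],[0,0,0,0,0]]]}}

```text
clock: 9.15
position: [0.5709, 0.1606, 0.1107]
orientation: [0.771, 0.637, -0.0, -0.0]
contact_force: [-0.9, 0.1, -0.3]
finger_gap: 0.29
finger_force: 39.4
```

{"op": "servo_tool", "data": {"steps": [[[0,0,0.1,0,0],[0,0,0.1,0,0],[0,0,0.1,0,0],[0,0,0,0,0]]]}}

```text
clock: 9.48
position: [0.571, 0.1606, 0.1078]
orientation: [0.771, 0.637, -0.0, -0.0]
contact_force: [0.5, 0.3, -1.2]
finger_gap: 0.29
finger_force: 39.4
```

{"op": "servo_tool", "data": {"steps": [[[0,0,0.1,0,0],[0,0,0.1,0,0],[0,0,0,0,0],[0,0,0,0,0]]]}}

```text
clock: 9.82
position: [0.5708, 0.1607, 0.1059]
orientation: [0.771, 0.637, -0.0, -0.0]
contact_force: [-1.2, 0.5, 0.7]
finger_gap: 0.29
finger_force: 39.6
```

{"op": "servo_tool", "data": {"steps": [[[0,0,0.1,0,0],[0,0,0,0,0],[0,0,0,0,0]]]}}

```text
clock: 10.07
position: [0.5708, 0.1607, 0.1049]
orientation: [0.771, 0.637, -0.0, -0.0]
contact_force: [-1.9, 0.1, 2.4]
finger_gap: 0.285
finger_force: 39.8
```

{"op": "servo_tool", "data": {"steps": [[[0,-0.04,0.1,0,0],[0,0,0,0,0],[0,0,0,0,0]]]}}

```text
clock: 10.32
position: [0.5708, 0.1608, 0.1041]
orientation: [0.771, 0.637, 0.0, 0.0]
contact_force: [-2.9, 0.7, 3.8]
finger_gap: 0.289
finger_force: 40.0
```

```bash
cat > s.py <<'E'
from h import *
o=r.get_obs();M=R.from_quat(o["orientation"]).as_matrix()
print(o["position"],"F tool",(o["contact_force"]@M).round(2),"T tool",(o["wrist_torque"]@M).round(3),o["finger_gap"],o["finger_force"],o["clock"])
E
python3 s.py
```

```text
[0.57077099 0.16077698 0.10409553] F tool [ 0.11 -2.99 -3.82] T tool [0.382 0.092 0.05 ] 0.28930128084939566 40.013267397880554 10.3167
```

{"op": "servo_tool", "data": {"steps": [[[0,-0.1,0,0,0],[0,0,0,0,0],[0,0,0,0,0]]]}}

```text
clock: 10.57
position: [0.5702, 0.1609, 0.1041]
orientation: [0.771, 0.637, 0.0, 0.0]
contact_force: [-0.4, -0.2, 3.1]
finger_gap: 0.288
finger_force: 39.9
```

{"op": "servo_tool", "data": {"steps": [[[0,0,0.1,0,0],[0,0,0,0,0],[0,0,0,0,0]]]}}

```text
clock: 10.82
position: [0.5703, 0.161, 0.1033]
orientation: [0.771, 0.637, 0.001, 0.0]
contact_force: [-0.4, 1.3, 4.1]
finger_gap: 0.292
finger_force: 40.0
```

```bash
python3 s.py
```

```text
[0.57025237 0.16099187 0.10326139] F tool [ 1.19 -0.61 -4.14] T tool [ 0.007 -0.072  0.048] 0.29177668115095595 40.02058267593384 10.8167
```

{"op": "servo_tool", "data": {"steps": [[[0,0,0.1,0,0],[0,0,0,0,0],[0,0,0,0,0]]]}}

```text
clock: 11.07
position: [0.5703, 0.161, 0.1023]
orientation: [0.771, 0.637, 0.001, 0.0]
contact_force: [0.1, -0.2, 6.0]
finger_gap: 0.29
finger_force: 40.1
```

```bash
python3 s.py
```

```text
[0.57028172 0.16103803 0.10234792] F tool [-0.16  0.14 -5.95] T tool [ 0.045 -0.028 -0.011] 0.29037510025821395 40.10650992393494 11.0667
```

{"op": "servo_tool", "data": {"steps": [[[0,0,0.1,0,0],[0,0,0,0,0],[0,0,0,0,0]]]}}

```text
clock: 11.32
position: [0.5703, 0.1611, 0.1014]
orientation: [0.771, 0.637, 0.001, 0.0]
contact_force: [-0.4, 0.5, 5.3]
finger_gap: 0.284
finger_force: 40.1
```

```bash
python3 s.py
```

```text
[0.57031828 0.16109042 0.10140058] F tool [ 0.42 -0.46 -5.3 ] T tool [ 0.068  0.088 -0.038] 0.2837291862152627 40.124457478523254 11.3167
```

{"op": "servo_tool", "data": {"steps": [[[0,0,0.1,0,0],[0,0,0,0,0],[0,0,0,0,0]]]}}

```text
clock: 11.57
position: [0.5703, 0.1611, 0.1004]
orientation: [0.771, 0.637, 0.001, 0.0]
contact_force: [-0.1, 0.6, 6.2]
finger_gap: 0.287
finger_force: 40.1
```

```bash
python3 s.py
```

```text
[0.57033521 0.1611103  0.10041212] F tool [ 0.62 -0.21 -6.24] T tool [0.064 0.061 0.014] 0.28680703708761585 40.146589279174805 11.5667
```

{"op": "servo_tool", "data": {"steps": [[[0,0,0.1,0,0],[0,0,0,0,0],[0,0,0,0,0]]]}}

```text
clock: 11.82
position: [0.5703, 0.1612, 0.0994]
orientation: [0.771, 0.637, 0.001, 0.0]
contact_force: [0.2, -0.1, 5.6]
finger_gap: 0.282
finger_force: 40.1
```

```bash
python3 s.py
```

```text
[0.57032076 0.16115073 0.09936834] F tool [-0.05  0.27 -5.64] T tool [-0.017  0.112  0.   ] 0.28151448053169775 40.130242109298706 11.8167
```

{"op": "servo_tool", "data": {"steps": [[[0,0,0.1,0,0],[0,0,0,0,0],[0,0,0.1,0,0],[0,0,0,0,0],[0,0,0,0,0]]]}}

```text
clock: 12.23
position: [0.5702, 0.1611, 0.0972]
orientation: [0.771, 0.637, 0.001, 0.0]
contact_force: [1.5, 1.4, 4.5]
finger_gap: 0.287
finger_force: 39.9
```

```bash
python3 s.py
```

```text
[0.57019575 0.16110664 0.09717093] F tool [ 1.63  1.26 -4.47] T tool [-0.047  0.242  0.076] 0.28717092282765544 39.89988684654236 12.2333
```

{"op": "servo_tool", "data": {"steps": [[[0,0,0.1,0,0],[0,0,0,0,0],[0,0,0.1,0,0],[0,0,0,0,0],[0,0,0,0,0]]]}}

```text
clock: 12.65
position: [0.57, 0.161, 0.0948]
orientation: [0.771, 0.637, 0.0, 0.0]
contact_force: [2.1, 1.6, 0.7]
finger_gap: 0.285
finger_force: 39.7
```

```bash
python3 s.py
```

```text
[0.56995621 0.16098811 0.09479141] F tool [ 1.99  1.77 -0.69] T tool [-0.303  0.285 -0.02 ] 0.2849184813964352 39.67022001743317 12.65
```

{"op": "servo_tool", "data": {"steps": [[[0.05,0.06,0.1,0,0],[0,0,0,0,0],[0,0,0.1,0,0],[0,0,0,0,0],[0,0,0,0,0]]]}}

```text
clock: 13.07
position: [0.5702, 0.1611, 0.0928]
orientation: [0.771, 0.637, -0.0, -0.0]
contact_force: [-0.2, -0.9, 3.0]
finger_gap: 0.291
finger_force: 39.8
```

```bash
python3 s.py
```

```text
[0.57019595 0.1611106  0.09282656] F tool [-0.95 -0.02 -2.95] T tool [-0.077  0.025 -0.04 ] 0.29080977152439275 39.81553852558136 13.0667
```

{"op": "servo_tool", "data": {"steps": [[[0,0,0.1,0,0],[0,0,0,0,0],[0,0,0,0,0]]]}}

```text
clock: 13.32
position: [0.5698, 0.1607, 0.0912]
orientation: [0.771, 0.637, -0.001, -0.0]
contact_force: [2.0, -4.0, -2.8]
finger_gap: 0.286
finger_force: 40.2
```

```bash
python3 s.py
```

```text
[0.56980356 0.16069326 0.09124898] F tool [-3.53  2.72  2.82] T tool [-0.393 -0.684 -0.013] 0.2860554904363855 40.15981614589691 13.3167
```

{"op": "servo_tool", "data": {"steps": [[[-0.05,0.05,0.05,0,0],[0,0,0,0,0],[0,0,0,0,0]]]}}

```text
clock: 13.57
position: [0.5702, 0.1604, 0.0909]
orientation: [0.771, 0.637, -0.001, -0.0]
contact_force: [-0.1, -2.7, -3.9]
finger_gap: 0.287
finger_force: 40.2
```

```bash
python3 s.py
```

```text
[0.5701559  0.16041987 0.0908534 ] F tool [-2.71  0.42  3.91] T tool [-0.111 -0.5    0.002] 0.2871691284836348 40.24472415447235 13.5667
```

{"op": "servo_tool", "data": {"steps": [[[-0.04,0,0.05,0,0],[0,0,0,0,0],[0,0,0,0,0]]]}}

```text
clock: 13.82
position: [0.5703, 0.1603, 0.0907]
orientation: [0.771, 0.637, -0.0, -0.0]
contact_force: [-0.5, -1.3, -3.5]
finger_gap: 0.283
finger_force: 40.3
```

```bash
python3 s.py
```

```text
[0.57030807 0.16033735 0.09066721] F tool [-1.39 -0.27  3.55] T tool [ 0.068 -0.212 -0.077] 0.2831457455152592 40.31637132167816 13.8167
```

{"op": "servo_tool", "data": {"steps": [[[0,0,0.03,0,0],[0,0,0,0,0],[0,0,0,0,0.3],[0,0,0,0,0.32]]], "squeeze": 20}}

```text
clock: 14.15
position: [0.571, 0.1605, 0.0908]
orientation: [0.771, 0.637, 0.0, 0.0]
contact_force: [-1.4, -0.8, -0.8]
finger_gap: 0.319
finger_force: 0.8
```

{"op": "servo_tool", "data": {"steps": [[[0,0,0,0,0.4],[0,0,0,0,0.5],[0,0,0,0,0.5],[0,0,0,0,0.5]]]}}

```text
clock: 14.48
position: [0.571, 0.1604, 0.0909]
orientation: [0.771, 0.637, 0.0, 0.0]
contact_force: [-0.2, 0.0, -1.2]
finger_gap: 0.502
finger_force: 0.0
```

```bash
python3 s.py
```

```text
[0.57102025 0.16043717 0.09085454] F tool [-0.02 -0.23  1.23] T tool [-0.044 -0.012  0.033] 0.5017926949165966 0.0 14.4833
```

The cell is released. I've used up my picture views, so I'll check the seating by touch: close the fingers above the cell and press lightly on its top.

{"op": "servo_tool", "data": {"steps": [[[0,0,-1.5,0,0.5],[0,0,-2,0,0.5],[0,0,-1.5,0,0.3],[0,0,0,0,0],[0,0,0,0,0],[0,0,0,0,0],[0.8,0,0,0,0],[0,0,0,0,0]]]}}

```text
clock: 15.15
position: [0.5721, 0.169, 0.1398]
orientation: [0.771, 0.637, -0.0, -0.0]
contact_force: [0.0, -0.1, 0.1]
finger_gap: -0.001
finger_force: 0.0
```

{"op": "servo_tool", "data": {"steps": [[[0,0,1.2,0,0],[0,0,0.5,0,0],[0,0,0.3,0,0],[0,0,0,0,0],[0,0,0,0,0]]]}}

```text
clock: 15.57
position: [0.5719, 0.168, 0.1199]
orientation: [0.771, 0.637, -0.001, -0.0]
contact_force: [-0.5, 0.5, 0.5]
finger_gap: 0.002
finger_force: 0.0
```

```bash
python3 s.py
```

```text
[0.57190554 0.1680157  0.11994449] F tool [ 0.37 -0.62 -0.55] T tool [-0.021 -0.028 -0.022] 0.0018994926109366236 0.0 15.5667
```

{"op": "servo_tool", "data": {"steps": [[[0,0,0.1,0,0],[0,0,0.1,0,0],[0,0,0,0,0],[0,0,0,0,0]]]}}

```text
clock: 15.9
position: [0.5723, 0.1681, 0.1188]
orientation: [0.771, 0.637, 0.0, 0.0]
contact_force: [0.1, 1.3, -0.7]
finger_gap: 0.003
finger_force: 0.0
```

{"op": "servo_tool", "data": {"steps": [[[0,0,0.06,0,0],[0,0,0,0,0],[0,0,0,0,0]]]}}

```text
clock: 16.15
position: [0.5723, 0.1682, 0.1181]
orientation: [0.771, 0.637, 0.0, 0.0]
contact_force: [0.5, -0.3, -0.3]
finger_gap: -0.001
finger_force: 0.0
```

{"op": "servo_tool", "data": {"steps": [[[0,0,0.05,0,0],[0,0,0,0,0],[0,0,0,0,0]]]}}

```text
clock: 16.4
position: [0.5722, 0.1682, 0.1175]
orientation: [0.771, 0.637, -0.0, -0.0]
contact_force: [0.3, -0.1, -0.4]
finger_gap: -0.001
finger_force: 0.0
```

{"op": "servo_tool", "data": {"steps": [[[0,0,0.05,0,0],[0,0,0,0,0],[0,0,0,0,0]]]}}

```text
clock: 16.65
position: [0.5722, 0.1681, 0.117]
orientation: [0.771, 0.637, -0.0, -0.0]
contact_force: [0.3, 0.1, 0.2]
finger_gap: 0.003
finger_force: 0.0
```

{"op": "servo_tool", "data": {"steps": [[[0,0,0.05,0,0],[0,0,0,0,0],[0,0,0,0,0]]]}}

```text
clock: 16.9
position: [0.5723, 0.1682, 0.1166]
orientation: [0.771, 0.637, 0.0, 0.0]
contact_force: [-0.5, 1.2, 0.7]
finger_gap: -0.001
finger_force: 0.7
```

{"op": "servo_tool", "data": {"steps": [[[0,0,0.05,0,0],[0,0,0,0,0],[0,0,0,0,0]]]}}

```text
clock: 17.15
position: [0.5724, 0.1682, 0.1165]
orientation: [0.771, 0.637, 0.0, 0.0]
contact_force: [-1.7, -0.1, 5.4]
finger_gap: 0.001
finger_force: 2.7
```

The cell's top is at 0.0436 m and firm, against 0.044 m nominal. I'll check the other half the same way.

{"op": "servo_tool", "data": {"steps": [[[0,0,-0.6,0,0],[0,0,0,0,0],[-1.6,0,0,0,0],[0,0,0,0,0],[0,0,0.35,0,0],[0,0,0,0,0],[0,0,0,0,0]]]}}

```text
clock: 17.73
position: [0.5691, 0.1524, 0.1181]
orientation: [0.771, 0.637, -0.0, -0.0]
contact_force: [-0.5, 0.4, -0.8]
finger_gap: 0.003
finger_force: 0.0
```

{"op": "servo_tool", "data": {"steps": [[[0,0,0.1,0,0],[0,0,0.1,0,0],[0,0,0,0,0],[0,0,0,0,0]]]}}

```text
clock: 18.07
position: [0.5693, 0.1526, 0.1166]
orientation: [0.771, 0.637, 0.0, 0.0]
contact_force: [-0.7, -0.2, 2.0]
finger_gap: -0.0
finger_force: 0.8
```

{"op": "servo_tool", "data": {"steps": [[[0,0,0.05,0,0],[0,0,0,0,0],[0,0,0,0,0]]]}}

```text
clock: 18.32
position: [0.5694, 0.1526, 0.1165]
orientation: [0.771, 0.637, 0.0, 0.0]
contact_force: [-1.3, -0.1, 6.0]
finger_gap: -0.0
finger_force: 2.8
```

Both halves are at the same height and firm, so the cell is level and home. I'll retreat and hand in.

{"op": "servo_tool", "data": {"steps": [[[0,0,-1,0,0],[0,0,-3,0,0],[0,0,-3,0,0],[0,0,-3,0,0],[0,0,0,0,0],[0,0,0,0,0]]]}}

```text
clock: 18.82
position: [0.5702, 0.1528, 0.2185]
orientation: [0.771, 0.637, 0.002, 0.001]
contact_force: [0.1, -0.1, -1.0]
finger_gap: 0.003
finger_force: 0.0
```

```bash
python3 -c "
from bench import r
print(r.get_obs()['position'],r.hand_in())"
```

```text
the job is handed in; nothing more can be done
[0.57022917 0.15275126 0.21845612] None
```

The cell is snapped into the holder with its button end towards the sockets, level and home by touch on both halves; I let go, backed the arm off and handed the job in at about 19 s, but no verdict came back.

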